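Reset a tubing pump's sprung pressure arm and hold it off its pawl

ROBOT

A 7-joint arm with a two-finger parallel gripper is mounted at the origin on the work surface; the furniture and walls round the work are solid. World frame = base frame: x ahead of the robot, y to its left, z up, the work surface at z = 0. Lengths are in m, angles in rad, forces in N, time in s.
With the tool pointing down it reaches from about 0.4 to 0.85 m from the base axis. Payload 4.5 kg.
Tool frame: the origin (TCP) lies between the finger pads; the fingertips stand 11 mm ahead of it and the grasp point (between the pads) lies 8 mm behind it (r.tip_reach is the distance from the TCP to the fingertips, in m); x points along the fingers, y is the direction in which the jaws open and shut, and the axes are right-handed (so a half turn about x gives the same grasp; the last joint's range is limited). The gripper opens to 88 mm and grips with 3 to 60 N. Pads are 18 mm wide; open, the fingers measure 123 mm over their backs; the gripper's body (75 mm by 187 mm) begins 45 mm behind the grasp point.
Start: joints at [-1.285, 0.689, -0.195, 1.565, 0.157, 0.902, -0.215], TCP at [0.156, 0.605, 0.25] pointing down, gripper open.
Joint ranges: [-3.01, 3.01], [-0.46, 2.08], [-1.47, 1.51], [0.13, 2.56], [-1, 4.14], [0.04, 2.09], [-2.66, 2.66]. Speed limits (rad/s): [2.57, 2.57, 3.14, 3.14, 3.14, 3.14, 3.14].

INTERFACE

Orientations are given as a unit quaternion [x, y, z, w].
In Python, from plant import r gives the robot as it stands.
- The arm moves only by the tool drive_tool, never from a script. Its argument "deltas" is a list of rows, each a list of 3 entries, a list of its own where there are three numbers: the turn, a rotation vector about the tool's x, y, z in degrees, then the shift along the tool's x, y, z in cm, then the finger opening in cm, from 0 to 8.81. A call has 1 to 12 rows; each row shifts and turns the commanded pose from where the row before left it, along the tool's axes as they then stand; what a row does not reach is not made up. A row lasts 1/12 s, in which the tool goes at most 41.7 mm and 7.16 degrees, less where a joint would pass 70% of its speed; a pose out of reach is approached as far as the arm can. A call is refused whole if a number of a shift passes 4.17 or a number of a turn 7.16, either way. A call with a gripper value outside its range is refused whole. The fingers move at their own pace and stop on an object; "force" is the grip in N (left out, the last holds). Time passes only in rows, so rows that do not move let the fingers close. It gives the time, the measured TCP pose, the force and the opening at its end, in the units of the state.
- r.get_state(): the state, without advancing time (a new reading comes with each control period).
- r.snapshot(name): name is "scene" or "top"; returns a dict with "color" (420x560x3 uint8, red, green, blue), "fov_y" (degrees; the focal length in pixels is half the picture's height over the tangent of half this angle, whatever the lens; pixels are square), "cx", "cy" (the principal point, pixels), "extrinsics" (4x4, takes a point from world to camera coordinates). Camera axes: x right, y up, looking along -z (the intrinsics and any distortion apply to the point x, -y, -z); pixel columns grow to the right and rows downward; lengths in m; the calibration is good to about 2 mm. A picture is of the moment at which its call begins. There is no depth.
- r.finish_job(): hands the job in, once; it reports no verdict.
The state is a dict: "clock": time; "q": joint angles; "qd": joint speeds; "joint_torque": joint torques, N m; "tool_pos": TCP position; "eef_rot": TCP orientation; "contact_force": force on the tool from outside, world axes, zero at the start; "moment": the same for the moment, N m; "opening": opening from 0.0 (shut) to 1.0 (fully open).
Only numpy, scipy, OpenCV 4.12 (cv2) and the standard library are available. Lean on these libraries where they do the work, as an engineer would, in place of code of your own. Each camera call takes 0.05 s, during which the arm holds its last target. There are 200 camera calls.

TASK

The tubing pump's pressure arm is latched too far open for the thin tubing that goes in next. Twist the spring-return pawl knob clockwise to its stop so that the arm springs right in to the rotor, let the knob go so that it turns back, then push the arm's upright paddle back until the pawl clicks in behind the first ratchet tooth. Finish while still holding the arm there with the fingers, a little past that first click so that the spring's load is off the pawl but short of the second click, and leave the reagent bottle and the beaker alone: I shall then tighten the pivot screw.

Things in the scene. Friction and masses are not known exactly. Their poses are not given: they have to be found in the camera images.
- pump: white bench tubing pump with grey deck, 200 (x) x 235 (y) x 70 mm high, fixed; origin at the centre of its underside, x to its rear, y to its left, z up; front panel with dial faces -x. On the deck: four-roller rotor (68 mm across, 29 mm high) front right, the tensioner arm behind it, the pawl knob at the left edge, two tube guides 20 mm high at the front edge
- tension_arm (a joint): sprung arm on an upright pivot, rad: 0 = fully in, shoe at the rotor; grows as the paddle is pushed to the pump's rear. Spring drives it to 0: 3.3 N at the paddle at 0, 5.6 N at 0.28. Pushed back it clicks past teeth at about 0.185, 0.375, 0.565; let go, it rests on the pawl at 0.175, 0.365, 0.55. Starts on the second or third tooth. 0.28 is midway between clicks 1 and 2
- pawl_knob (a joint): spring-return knob with the pawl on its shaft, rad: 0 = at rest, pawl in the teeth; grows clockwise from above; stop at 0.70. Springs back by itself (0.06 N m at 0, 0.14 at the stop; about 0.25 to pull the pawl from a loaded tooth). From 0.18 on the pawl is clear and the arm springs in; it moves up to 0.16 as the arm clicks past a tooth
- knob_grip (a point): point on the knob's axis, 10 mm below the top of its upright grip bar; turns with the knob. Its x axis runs along the bar (black plastic, 42 mm long, 13 mm thick, 24 mm high) towards the pawl nose, z up. The bar stands on a round skirt 38 mm across, whose top is 13 mm below this point, 33 mm above the deck
- paddle_mid (a point): middle of the upright black paddle at the arm's free end, 145 mm from the pivot, 19 mm below the paddle's top; swings with the arm. The paddle is 12 mm thick along this point's x (+x = push back), 26 mm wide along its y (the arm runs to the pivot along +y), and stands free from 20 mm to 64 mm above the deck
- pivot_point (a point): fixed point on the arm's pivot axis at deck height (70 mm above the worktop), orientation as the pump; the pivot screw's hexagon head above it tops out 44 mm over the deck; a steel ratchet disc 100 mm across turns with the arm round it, its three saw teeth on the rim by the pawl
- paddle_home (a point): fixed point where point paddle_mid lies when the arm is fully in; pushed midway between the first and second click, the paddle stands 40 mm from here
- reagent_bottle: brown reagent bottle with black cap, 58 mm across, 106 mm high; origin at the centre of its underside; a bystander
- beaker: low glass beaker, 53 mm across, 56 mm high; origin at the centre of its underside; a bystander

How it is judged:
By the outcome, as a careful person would: the job done as asked, in the order asked, and still so for the second after the job is handed in, while the arm keeps its last pose, push and grip.
It also fails if it takes over 51 s, if anything falls off the work surface, if the arm or the gripper's body presses on something with over 40 N, if the wrist force passes 120 N, or if a joint passes its speed limit or range.

## Working session

There is one attempt and no reset: what is moved stays moved. The work goes in short steps, Python scripts to look and compute and a tool call to move; the robot and the scene stay as the last step left them, time stands still between calls to the robot, and variables do not carry over. Pictures are saved under pics/ and viewed, about 8 in all and at most 12, crops included, and the job is handed in when it is done.

Besides the shell and the picture viewer there is one more tool, called after "Call:" by a JSON object that holds its "fn" and its "kwargs", one argument or row to a line. drive_tool: Moves the arm, as the interface text tells. Its arguments: {"type":"object","properties":{"deltas":{"type":"array","items":{"type":"array"}},"force":{"type":"number"}},"required":["deltas"]}

```bash
mkdir -p pics; ls; python3 - <<'E'
from plant import r
import cv2,numpy as np,pickle
print(r.get_state())
for n in("scene","top"):
    s=r.snapshot(n); cv2.imwrite(f"pics/{n}0.png",s["color"][:,:,::-1]); pickle.dump(s,open(f"{n}0.pkl","wb"))
    print(n,{k:v for k,v in s.items() if k!="color"})
E
```

```text
pics
{'clock': 0.0, 'q': array([-1.28518544,  0.68997402, -0.19455059,  1.56629277,  0.15728205,
        0.90246652, -0.2151499 ]), 'qd': array([-1.08009995e-03, -1.69928456e-03,  1.33082812e-03,  3.80903145e-05,
        8.53859129e-04,  1.35856585e-03,  8.51474056e-04]), 'joint_torque': array([-6.94491223e-05, -5.27542162e+01, -1.26730118e+00, -1.53430760e+01,
       -5.26935572e-02,  6.46844477e-03,  1.67707681e-04]), 'tool_pos': array([0.15559987, 0.60472446, 0.2489308 ]), 'eef_rot': array([ 0.08816086,  0.70155929, -0.08939441,  0.70146337]), 'contact_force': array([-0.25333212,  0.60374193, -0.51688417]), 'moment': array([-0.07324408,  0.01505264,  0.00532856]), 'opening': 0.9989053381300393}
scene {'fov_y': 54.001886815951025, 'cx': 277.8970670043172, 'cy': 209.60135561137517, 'extrinsics': array([[-0.8635577 , -0.50423366, -0.00406441,  0.50084151],
       [ 0.32295351, -0.55924904,  0.76350609, -0.23212016],
       [-0.38725848,  0.65801895,  0.64578784, -0.69629662],
       [ 0.        ,  0.        ,  0.        ,  1.        ]])}
top {'fov_y': 44.525617877705756, 'cx': 289.3204336913174, 'cy': 199.4890413470092, 'extrinsics': array([[-0.0043873 , -0.99996961,  0.00644455,  0.00568187],
       [ 0.98138392, -0.00306816,  0.19203173, -0.57720916],
       [-0.19200612,  0.00716708,  0.98136756, -0.99580297],
       [ 0.        ,  0.        ,  0.        ,  1.        ]])}
```

View pics/scene0.png

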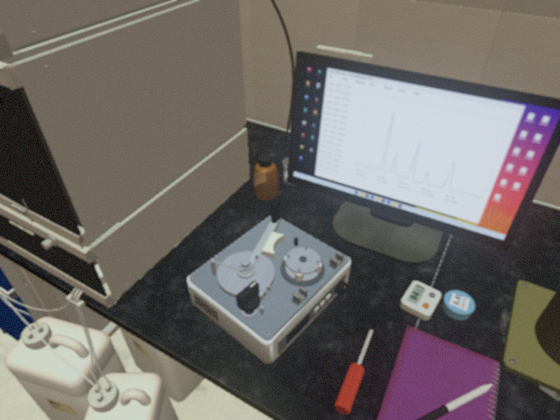

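View pics/top0.png

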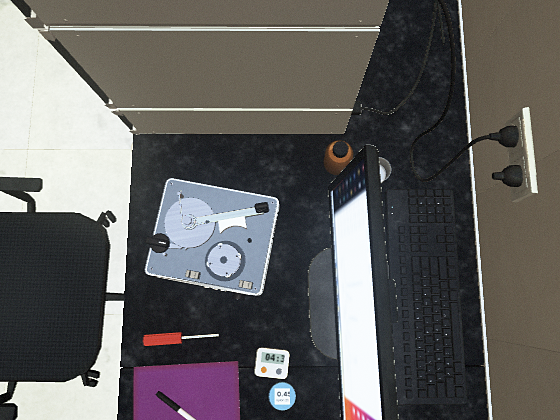

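The scene view shows the pump at about (270,290), with the knob bar at (248,295) and the bottle at (265,178). In the top view the knob is at about (158,243), the pivot at (195,220), the paddle at (262,208), the rotor at (223,260), the bottle at (338,155) and the beaker at (384,168). Next I'll zoom in on both.

```bash
cat > h.py <<'E'
import numpy as np,cv2,pickle
def cam(s):
    E=np.array(s["extrinsics"]);f=210/np.tan(np.radians(s["fov_y"]/2));return E[:3,:3],E[:3,3],f,s["cx"],s["cy"]
def proj(s,p):
    R,t,f,cx,cy=cam(s);c=R@np.asarray(p,float)+t;return np.array([cx+f*c[0]/-c[2],cy-f*c[1]/-c[2]])
def ray(s,uv):
    R,t,f,cx,cy=cam(s);d=R.T@np.array([(uv[0]-cx)/f,-(uv[1]-cy)/f,-1]);return -R.T@t,d/np.linalg.norm(d)
def plane(s,uv,z):
    o,d=ray(s,uv);return o+d*(z-o[2])/d[2]
def tri(s1,a,s2,b):
    o1,d1=ray(s1,a);o2,d2=ray(s2,b);k=np.linalg.lstsq(np.c_[d1,-d2],o2-o1,rcond=None)[0]
    p,q=o1+k[0]*d1,o2+k[1]*d2;return (p+q)/2,np.linalg.norm(p-q)
def load(n):return pickle.load(open(n+".pkl","rb"))
E
python3 - <<'E'
from h import *
a=load("top0")["color"][170:305,135:290,::-1];b=load("scene0")["color"][205:360,180:360,::-1]
cv2.imwrite("pics/ct.png",cv2.resize(a,None,fx=5,fy=4.4,interpolation=cv2.INTER_CUBIC) if 0 else cv2.resize(a,None,fx=4.4,fy=4.4,interpolation=cv2.INTER_CUBIC))
cv2.imwrite("pics/cs.png",cv2.resize(b,None,fx=3.8,fy=3.8,interpolation=cv2.INTER_CUBIC))
E
```

```text
(no output)
```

View pics/ct.png

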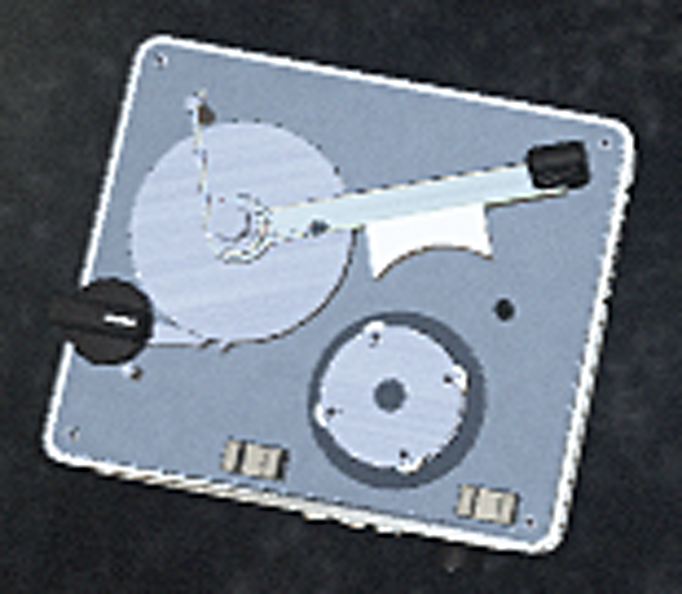

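View pics/cs.png

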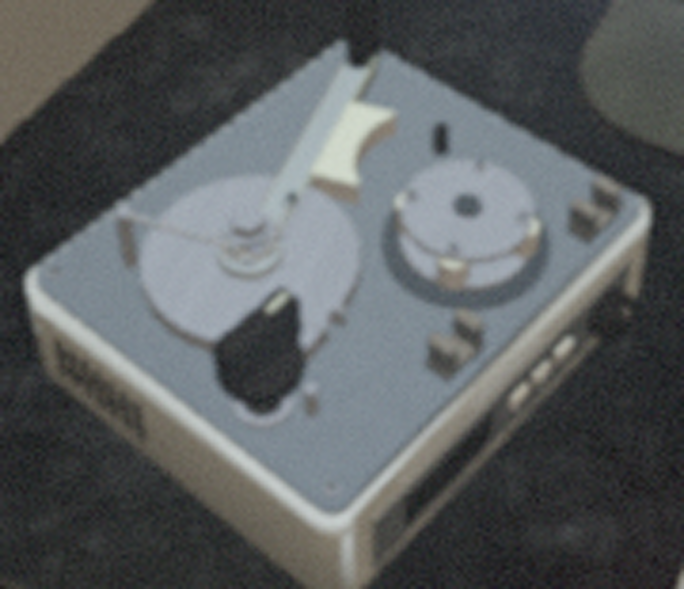

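The top crop shows the deck corners near (140,38), (632,122), (550,550) and (45,455), the bar spanning about (50–142, 318) over the skirt at (110,322), the pivot at (240,222) and the paddle top at (557,165). In the scene crop the bar leads to its white nose mark at (277,303) and the pivot is at (247,240). The paddle top is hidden against black near (362,50).

```bash
python3 - <<'E'
from h import *
T,S=load("top0"),load("scene0")
ct=lambda u,v:(135+(u+.5)/4.4-.5,170+(v+.5)/4.4-.5); cs=lambda u,v:(180+(u+.5)/3.8-.5,205+(v+.5)/3.8-.5)
# deck outline at z=.07
L=lambda a,b:np.cross([*plane(T,ct(*a),.07)[:2],1],[*plane(T,ct(*b),.07)[:2],1])
e=dict(top=L((170,38),(610,120)),right=L((634,150),(560,530)),bot=L((70,463),(530,550)),left=L((136,60),(46,430)))
X=lambda a,b:(lambda p:p[:2]/p[2])(np.cross(e[a],e[b]))
c=[X('top','left'),X('top','right'),X('bot','right'),X('bot','left')]
print("corners",np.round(c,4));print("sides",[round(np.linalg.norm(c[i]-c[i-1]),4) for i in range(4)])
u=c[0]-c[1]+c[3]-c[2];yaw=np.arctan2(-u[0],u[1]);ctr=np.mean(c,0);print("ctr",ctr,"yaw",np.degrees(yaw))
u=c[0]-c[3];print("yaw side",np.degrees(np.arctan2(u[1],u[0])))
print("pivot tri",tri(T,ct(240,218),S,cs(247,234)), "plane z.114",plane(T,ct(240,218),.114))
print("paddle top z.134",plane(T,ct(556,158),.134),"paddle corners",[plane(T,ct(*p),.134)[:2].round(4) for p in((527,148),(582,141),(588,182))])
print("bar top ends z.126",[plane(T,ct(*p),.126)[:2].round(4) for p in((50,318),(142,320))])
print("skirt z~.1",plane(T,ct(112,322),.1)[:2])
print("rotor z.099",plane(T,ct(390,395),.099)[:2])
print("nose mark tri",tri(T,ct(122,320),S,cs(277,303)))
print("bottle cap z.106",plane(T,(341,150),.106),"beaker z.056",plane(T,(385,168),.056))
E
```

```text
corners [[0.6217 0.2525]
 [0.5774 0.0229]
 [0.3835 0.0601]
 [0.4273 0.2904]]
sides [np.float64(0.1981), np.float64(0.2338), np.float64(0.1974), np.float64(0.2344)]
ctr [0.50246799 0.15646002] yaw -10.847309525246928
yaw side -11.039194489548583
pivot tri (array([0.52998752, 0.19894688, 0.0985217 ]), np.float64(0.000991784178152647)) plane z.114 [0.52802186 0.19621663 0.114     ]
paddle top z.134 [0.55049779 0.05770338 0.134     ] paddle corners [array([0.5549, 0.0702]), array([0.5579, 0.0466]), array([0.54  , 0.0439])]
bar top ends z.126 [array([0.4833, 0.2735]), array([0.4823, 0.2342])]
skirt z~.1 [0.48432031 0.25336096]
rotor z.099 [0.45206188 0.13114201]
nose mark tri (array([0.48276016, 0.24313861, 0.12514034]), np.float64(0.0008043947615683827))
bottle cap z.106 [ 0.66743883 -0.09938951  0.106     ] beaker z.056 [ 0.64325097 -0.19556668  0.056     ]
```

```bash
cat >> h.py <<'E'
from scipy.spatial.transform import Rotation as Ro
def to(p,yaw,s=None):
    """tool-frame shift (cm) and turn (deg) from the present pose to TCP p, pointing down, jaw axis at world yaw (deg, mod 180)"""
    from plant import r
    s=s or r.get_state();R=Ro.from_quat(s["eef_rot"]);M=R.as_matrix()
    print("clock",round(s["clock"],2),"tcp",s["tool_pos"].round(4),"jaw yaw",np.degrees(np.arctan2(M[1,1],M[0,1])).round(2),"x axis",M[:,0].round(3),"F",s["contact_force"].round(1),"open",round(s["opening"]*8.81,2),"q7",s["q"][6].round(2))
    for k in(0,180):
        y=np.radians(yaw+k);Y=np.array([np.cos(y),np.sin(y),0]);G=Ro.from_matrix(np.c_[[0,0,-1],Y,np.cross([0,0,-1],Y)])
        print(" turn",np.degrees((R.inv()*G).as_rotvec()).round(2),"shift",(M.T@(np.array(p)-s["tool_pos"])*100).round(2), "shift in target axes",(G.as_matrix().T@(np.array(p)-s["tool_pos"])*100).round(2))
E
python3 - <<'E'
from h import *
to((.483,.254,.25),-1.5)
T=load("top0");print("peg z.08",plane(T,(135+505/4.4,170+310/4.4),.085))
E
```

```text
clock 0.1 tcp [0.1556 0.6048 0.249 ] jaw yaw 75.58 x axis [-0.    -0.002 -1.   ] F [-0.4  0.4  0.9] open 8.79 q7 -0.22
 turn [7.708e+01 7.000e-02 7.000e-02] shift [ -0.05 -25.82  40.44] shift in target axes [-0.1  33.64 34.21]
 turn [-1.0292e+02 -8.0000e-02  7.0000e-02] shift [ -0.05 -25.82  40.44] shift in target axes [ -0.1  -33.64 -34.21]
peg z.08 [0.4899309 0.0816292 0.085    ]
```

Call:
{"fn": "drive_tool", "kwargs": {
  "deltas": [
    [[0,0,0],[0,-2.15,3.37],4.4],
    [[0,0,0],[0,-2.15,3.37],4.4],
    [[0,0,0],[0,-2.15,3.37],4.4],
    [[0,0,0],[0,-2.15,3.37],4.4],
    [[0,0,0],[0,-2.15,3.37],4.4],
    [[0,0,0],[0,-2.15,3.37],4.4],
    [[0,0,0],[0,-2.15,3.37],4.4],
    [[0,0,0],[0,-2.15,3.37],4.4],
    [[0,0,0],[0,-2.15,3.37],4.4],
    [[0,0,0],[0,-2.15,3.37],4.4],
    [[0,0,0],[0,-2.15,3.37],4.4],
    [[0,0,0],[0,-2.15,3.37],4.4]
  ]
}}

```text
clock: 1.1
tool_pos: [0.484, 0.2528, 0.2495]
eef_rot: [0.089, 0.702, -0.089, 0.701]
contact_force: [0.2, 0.5, -0.1]
opening: 0.501
```

Call:
{"fn": "drive_tool", "kwargs": {
  "deltas": [
    [[7,0,0],[0,0,0],4.4],
    [[7,0,0],[0,0,0],4.4],
    [[7,0,0],[0,0,0],4.4],
    [[7,0,0],[0,0,0],4.4],
    [[7,0,0],[0,0,0],4.4],
    [[7,0,0],[0,0,0],4.4],
    [[7,0,0],[0,0,0],4.4],
    [[7,0,0],[0,0,0],4.4],
    [[7,0,0],[0,0,0],4.4],
    [[7,0,0],[0,0,0],4.4],
    [[7,0,0],[0,0,0],4.4],
    [[0,0,0],[0,0,0],4.4]
  ]
}}

```text
clock: 2.1
tool_pos: [0.4828, 0.2548, 0.2494]
eef_rot: [-0.507, -0.493, 0.507, -0.493]
contact_force: [0.3, -0.4, -0.3]
opening: 0.501
```

```bash
python3 - <<'E'
from h import *
to((.483,.254,.16),-1.5)
E
```

```text
clock 2.1 tcp [0.4828 0.2548 0.2494] jaw yaw -1.58 x axis [-0.    -0.001 -1.   ] F [ 0.3 -0.4 -0.3] open 4.42 q7 -0.47
 turn [-0.08  0.04  0.03] shift [8.94 0.03 0.07] shift in target axes [8.94 0.03 0.08]
 turn [ 1.7992e+02  4.0000e-02 -7.0000e-02] shift [8.94 0.03 0.07] shift in target axes [ 8.94 -0.03 -0.08]
```

Call:
{"fn": "drive_tool", "kwargs": {
  "deltas": [
    [[0,0,0],[3,0,0],4.4],
    [[0,0,0],[3,0,0],4.4],
    [[0,0,0],[3,0.03,0],4.4],
    [[0,0,0],[1,0,0],4.4],
    [[0,0,0],[0,0,0],4.4]
  ]
}}

```text
clock: 2.52
tool_pos: [0.4817, 0.2539, 0.1474]
eef_rot: [-0.504, -0.495, 0.508, -0.494]
contact_force: [0.5, -0.7, 0.7]
opening: 0.5
```

```bash
python3 - <<'E'
from h import *
from plant import r
ims=[]
for n in("top","scene"):
    s=r.snapshot(n);pickle.dump(s,open(n+"1.pkl","wb"))
    c=s["color"][:,:,::-1]; c=c[170:310,100:290] if n=="top" else c[190:330,180:350]
    ims.append(cv2.resize(c,(int(c.shape[1]*2.1),294) if 0 else (380,290),interpolation=cv2.INTER_CUBIC))
cv2.imwrite("pics/1.png",np.hstack(ims))
to((.483,.254,.117),-1.5)
E
```

```text
clock 2.62 tcp [0.4838 0.2548 0.1503] jaw yaw -1.36 x axis [ 0.  0. -1.] F [0.1 0.2 0.4] open 4.39 q7 -0.45
 turn [ 0.14 -0.02 -0.02] shift [ 3.33 -0.08  0.08] shift in target axes [ 3.33 -0.08  0.08]
 turn [-1.7986e+02  4.0000e-02 -4.0000e-02] shift [ 3.33 -0.08  0.08] shift in target axes [ 3.33  0.08 -0.08]
```

View pics/1.png

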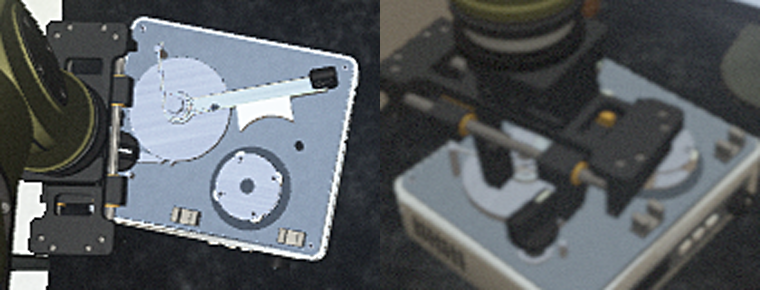

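The fingers straddle the bar in both views, with the bar at (125,150) in the left picture and at (535,225) in the right. I'll descend and close.

Call:
{"fn": "drive_tool", "kwargs": {
  "deltas": [
    [[0,0,0],[1.5,-0.04,0.04],4.4],
    [[0,0,0],[1.5,0,0.04],4.4],
    [[0,0,0],[0.3,0,0],4.4],
    [[0,0,0],[0,0,0],4.4],
    [[0,0,0],[0,0,0],0.5],
    [[0,0,0],[0,0,0],0.5],
    [[0,0,0],[0,0,0],0.5],
    [[0,0,0],[0,0,0],0.5],
    [[0,0,0],[0,0,0],0.5]
  ],
  "force": 35
}}

```text
clock: 3.37
tool_pos: [0.4848, 0.2542, 0.1175]
eef_rot: [0.508, 0.493, -0.505, 0.494]
contact_force: [1.7, 1.4, 2.1]
opening: 0.166
```

Call:
{"fn": "drive_tool", "kwargs": {
  "deltas": [
    [[0,0,0],[0,0,0],0.5],
    [[0,0,0],[0,0,0],0.5],
    [[0,0,0],[0,0,0],0.5]
  ]
}}

```text
clock: 3.62
tool_pos: [0.4847, 0.2542, 0.1174]
eef_rot: [0.508, 0.493, -0.505, 0.494]
contact_force: [4.1, 1.0, 4.8]
opening: 0.166
```

```bash
python3 - <<'E'
from h import *
from plant import r
to((.483,.254,.117),-1.5);print(r.get_state()["moment"].round(3))
E
```

```text
clock 3.62 tcp [0.4847 0.2542 0.1174] jaw yaw -1.51 x axis [ 0.003  0.001 -1.   ] F [4.1 1.  4.8] open 1.46 q7 -0.44
 turn [-0.01 -0.08 -0.19] shift [ 0.04 -0.17  0.02] shift in target axes [ 0.04 -0.17  0.02]
 turn [ 1.7999e+02 -3.0000e-01  1.3000e-01] shift [ 0.04 -0.17  0.02] shift in target axes [ 0.04  0.17 -0.02]
[-0.069 -0.691 -0.555]
```

Call:
{"fn": "drive_tool", "kwargs": {
  "deltas": [
    [[2,0,0],[0,0.1,0],0.5],
    [[3,0,0],[0,0.1,0],0.5],
    [[0,0,0],[0,0,0],0.5],
    [[0,0,0],[0,0,0],0.5]
  ]
}}

```text
clock: 3.95
tool_pos: [0.4849, 0.2546, 0.1174]
eef_rot: [0.528, 0.471, -0.527, 0.471]
contact_force: [1.6, 0.4, 8.7]
opening: 0.153
```

```bash
python3 - <<'E'
from h import *
from plant import r
to((.485,.254,.117),-1.5);print(r.get_state()["moment"].round(3))
E
```

```text
clock 3.95 tcp [0.4849 0.2546 0.1174] jaw yaw -6.43 x axis [ 0.     0.001 -1.   ] F [1.6 0.4 8.7] open 1.35 q7 -0.49
 turn [-4.93 -0.07 -0.01] shift [0.04 0.01 0.06] shift in target axes [0.04 0.01 0.06]
 turn [ 1.7507e+02 -2.0000e-02  1.1000e-01] shift [0.04 0.01 0.06] shift in target axes [ 0.04 -0.01 -0.06]
[ 0.077 -0.132 -0.254]
```

Call:
{"fn": "drive_tool", "kwargs": {
  "deltas": [
    [[2,0,0],[-0.05,0,0],0.5],
    [[2,0,0],[0,0,0],0.5],
    [[0,0,0],[0,0,0],0.5],
    [[0,0,0],[0,0,0],0.5]
  ]
}}

```text
clock: 4.28
tool_pos: [0.485, 0.2548, 0.1175]
eef_rot: [0.544, 0.453, -0.543, 0.453]
contact_force: [2.4, 1.9, 4.9]
opening: 0.144
```

```bash
python3 - <<'E'
from h import *
from plant import r
to((.485,.254,.117),-1.5);print(r.get_state()["moment"].round(3))
E
```

```text
clock 4.28 tcp [0.485  0.2548 0.1175] jaw yaw -10.38 x axis [ 0.     0.001 -1.   ] F [2.4 1.9 4.9] open 1.27 q7 -0.53
 turn [-8.88 -0.06 -0.02] shift [0.05 0.01 0.08] shift in target axes [0.05 0.   0.08]
 turn [ 1.7112e+02 -3.0000e-02  1.0000e-01] shift [0.05 0.01 0.08] shift in target axes [ 0.05 -0.   -0.08]
[ 0.341 -0.317 -0.056]
```

The bar turns out to sit square to the pump at rest, with the jaws at −11°. I'll turn about 40° more to reach the stop.

Call:
{"fn": "drive_tool", "kwargs": {
  "deltas": [
    [[4,0,0],[0,0,0],0.5],
    [[5,0,0],[0,0,0],0.5],
    [[5,0,0],[0,0,0],0.5],
    [[5,0,0],[0,0,0],0.5],
    [[5,0,0],[0,0,0],0.5],
    [[5,0,0],[0,0,0],0.5],
    [[4,0,0],[0,0,0],0.5],
    [[3,0,0],[0,0,0],0.5],
    [[2,0,0],[0,0,0],0.5],
    [[0,0,0],[0,0,0],0.5],
    [[0,0,0],[0,0,0],0.5]
  ]
}}

```text
clock: 5.2
tool_pos: [0.4845, 0.255, 0.1174]
eef_rot: [-0.661, -0.252, 0.661, -0.251]
contact_force: [0.5, 3.5, 6.3]
opening: 0.144
```

```bash
python3 - <<'E'
from h import *
from plant import r
to((.485,.254,.117),-1.5);print(r.get_state()["moment"].round(3))
E
```

```text
clock 5.2 tcp [0.4845 0.255  0.1174] jaw yaw -48.33 x axis [-0.001  0.001 -1.   ] F [0.5 3.5 6.3] open 1.27 q7 -0.94
 turn [-46.83  -0.05   0.06] shift [0.04 0.11 0.03] shift in target axes [0.04 0.06 0.1 ]
 turn [1.3317e+02 7.0000e-02 6.0000e-02] shift [0.04 0.11 0.03] shift in target axes [ 0.04 -0.06 -0.1 ]
[ 0.545 -0.078  0.136]
```

Moment is 0.136, just below the value at the stop. I'll turn until the moment shows the stop.

Call:
{"fn": "drive_tool", "kwargs": {
  "deltas": [
    [[2,0,0],[0,0,0],0.5],
    [[2,0,0],[0,0,0],0.5],
    [[0,0,0],[0,0,0],0.5],
    [[0,0,0],[0,0,0],0.5]
  ]
}}

```text
clock: 5.53
tool_pos: [0.4845, 0.2551, 0.1174]
eef_rot: [-0.669, -0.229, 0.669, -0.228]
contact_force: [0.1, 1.3, 6.8]
opening: 0.144
```

```bash
python3 - <<'E'
from h import *
from plant import r
to((.485,.254,.117),-1.5);print(r.get_state()["moment"].round(3))
E
```

```text
clock 5.53 tcp [0.4845 0.2551 0.1174] jaw yaw -52.24 x axis [-0.001  0.001 -1.   ] F [0.1 1.3 6.8] open 1.27 q7 -0.99
 turn [-5.074e+01 -4.000e-02  6.000e-02] shift [0.04 0.12 0.02] shift in target axes [0.04 0.06 0.1 ]
 turn [1.2926e+02 7.0000e-02 5.0000e-02] shift [0.04 0.12 0.02] shift in target axes [ 0.04 -0.06 -0.1 ]
[ 0.494 -0.084  0.479]
```

The moment jumped to 0.48, so the knob is on its stop. Now I'll open the fingers, wait, and rise.

Call:
{"fn": "drive_tool", "kwargs": {
  "deltas": [
    [[0,0,0],[0,0,0],6],
    [[0,0,0],[0,0,0],6],
    [[0,0,0],[0,0,0],6],
    [[0,0,0],[0,0,0],6],
    [[0,0,0],[0,0,0],6],
    [[0,0,0],[0,0,0],6],
    [[0,0,0],[-2,0,0],6],
    [[0,0,0],[-4,0,0],6],
    [[0,0,0],[-4,0,0],6],
    [[0,0,0],[-2,0,0],6],
    [[0,0,0],[0,0,0],6]
  ]
}}

```text
clock: 6.45
tool_pos: [0.4874, 0.2545, 0.2416]
eef_rot: [0.672, 0.228, -0.667, 0.227]
contact_force: [0.4, -0.2, 0.7]
opening: 0.686
```

```bash
python3 - <<'E'
from h import *
from plant import r
ims=[]
for n in("top","scene"):
    s=r.snapshot(n);pickle.dump(s,open(n+"2.pkl","wb"))
    c=s["color"][:,:,::-1]; c=c[170:310,140:290] if n=="top" else c[190:340,180:360]
    ims.append(cv2.resize(c,(400,373),interpolation=cv2.INTER_CUBIC))
cv2.imwrite("pics/2.png",np.hstack(ims))
to((.483,.254,.117),-11)
E
```

```text
clock 6.55 tcp [0.4847 0.254  0.2375] jaw yaw -52.41 x axis [ 0.     0.001 -1.   ] F [-0.1 -0.4 -0.8] open 6.01 q7 -1.08
 turn [-4.141e+01 -5.000e-02  1.000e-02] shift [12.05 -0.1   0.15] shift in target axes [12.05 -0.17  0.04]
 turn [1.3859e+02 1.0000e-02 7.0000e-02] shift [12.05 -0.1   0.15] shift in target axes [12.05  0.17 -0.04]
```

View pics/2.png

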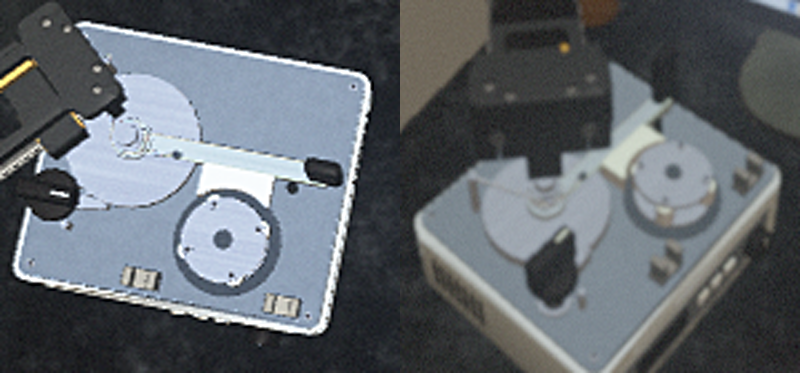

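The arm is fully in, with the shoe at the rotor and the paddle at (323,170) on the left. The knob bar is back at rest, square to the pump at (48,193). Next I'll measure the paddle.

```bash
python3 - <<'E'
from h import *
T,S=load("top2"),load("scene2")
def blob(s,x0,x1,y0,y1,th):
    g=s["color"][y0:y1,x0:x1].max(2);n,l,st,c=cv2.connectedComponentsWithStats((g<th).astype(np.uint8))
    for i in range(1,n):
        if st[i,4]>15:print(" bbox",st[i,0]+x0,st[i,1]+y0,st[i,0]+st[i,2]-1+x0,st[i,1]+st[i,3]-1+y0,"n",st[i,4],"c",(c[i]+[x0,y0]).round(1))
    return (g<th).astype(np.uint8)
m=blob(T,246,274,222,246,75);print(m)
R=Ro.from_euler("z",-11,degrees=True).as_matrix()
piv=np.array([.5285,.1975,.07])
for h in(0,-.04,-.05,.02,-.08):
    p=piv+R@np.array([.145*np.sin(h),-.145*np.cos(h),.064-.0]);print(h,p.round(4),proj(T,p).round(1),proj(S,p).round(1))
a=T["color"][215:250,240:280,::-1];b=S["color"][195:235,275:315,::-1]
cv2.imwrite("pics/p2.png",np.hstack([cv2.resize(a,(400,350),interpolation=cv2.INTER_CUBIC),cv2.resize(b,(350,350),interpolation=cv2.INTER_CUBIC)]))
E
```

```text
bbox 254 229 268 239 n 111 c [261.  234.1]
[[0 0 0 0 0 0 0 0 0 0 0 0 0 0 0 0 0 0 0 0 0 0 0 0 0 0 0 0]
 [0 0 0 0 0 0 0 0 0 0 0 0 0 0 0 0 0 0 0 0 0 0 0 0 0 0 0 0]
 [0 0 0 0 0 0 0 0 0 0 0 0 0 0 0 0 0 0 0 0 0 0 0 0 0 0 0 0]
 [0 0 0 0 0 0 0 0 0 0 0 0 0 0 0 0 0 0 0 0 0 0 0 0 0 0 0 0]
 [0 0 0 0 0 0 0 0 0 0 0 0 0 0 0 0 0 0 0 0 0 0 0 0 0 0 0 0]
 [0 0 0 0 0 0 0 0 0 0 0 0 0 0 0 0 0 0 0 0 0 0 0 0 0 0 0 0]
 [0 0 0 0 0 0 0 0 0 0 0 0 0 0 0 0 0 0 0 0 0 0 0 0 0 0 0 0]
 [0 0 0 0 0 0 0 0 0 0 0 1 0 0 0 0 0 0 0 0 0 0 0 0 0 0 0 0]
 [0 0 0 0 0 0 0 0 0 1 1 1 1 1 1 1 1 0 0 0 0 0 0 0 0 0 0 0]
 [0 0 0 0 0 0 0 0 1 1 1 1 1 1 1 1 1 1 1 1 1 0 0 0 0 0 0 0]
 [0 0 0 0 0 0 0 0 1 1 1 1 1 1 1 1 1 1 1 1 1 1 0 0 0 0 0 0]
 [0 0 0 0 0 0 0 0 1 1 1 1 1 1 1 1 1 1 1 1 1 1 0 0 0 0 0 0]
 [0 0 0 0 0 0 0 0 0 1 1 1 1 1 1 1 0 0 0 1 1 1 0 0 0 0 0 0]
 [0 0 0 0 0 0 0 0 0 1 1 1 1 1 1 1 1 1 1 1 1 1 0 0 0 0 0 0]
 [0 0 0 0 0 0 0 0 0 0 1 1 1 1 1 1 1 1 1 1 1 1 1 0 0 0 0 0]
 [0 0 0 0 0 0 0 0 0 0 1 1 1 1 1 1 1 1 1 1 1 1 0 0 0 0 0 1]
 [0 0 0 1 1 0 0 0 0 0 0 0 0 0 1 1 1 1 1 1 1 1 0 0 0 0 1 1]
 [0 0 1 1 1 0 0 0 0 0 1 0 0 0 0 0 0 1 1 1 1 1 0 0 0 0 0 1]
 [0 0 1 1 1 1 0 0 0 0 0 0 0 0 0 0 0 0 0 0 0 0 0 0 0 0 0 1]
 [0 0 1 1 1 0 0 0 0 0 0 0 0 0 0 0 0 0 0 0 0 0 0 0 0 0 0 1]
 [0 0 0 1 0 0 0 0 0 0 0 0 0 0 0 0 0 0 0 0 0 0 0 0 0 0 0 1]
 [0 0 0 0 0 0 0 0 0 0 0 0 0 0 0 0 0 0 0 0 0 0 0 0 0 0 0 1]
 [0 0 0 0 0 0 0 0 0 0 0 0 0 0 0 0 0 0 0 0 0 0 0 0 0 0 0 1]
 [0 0 0 0 0 0 0 0 0 0 0 0 0 0 0 0 0 0 0 0 0 0 0 0 0 0 1 1]]
0 [0.5008 0.0552 0.134 ] [262.2 231.6] [299.4 209. ]
-0.04 [0.4952 0.0564 0.134 ] [261.5 234.6] [301.8 210.4]
-0.05 [0.4938 0.0567 0.134 ] [261.3 235.4] [302.4 210.7]
0.02 [0.5037 0.0546 0.134 ] [262.5 230.1] [298.2 208.4]
-0.08 [0.4895 0.0578 0.134 ] [260.7 237.6] [304.1 211.8]
```

View pics/p2.png

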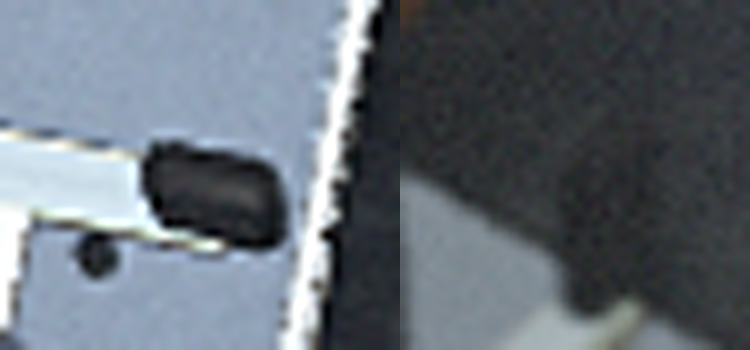

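The paddle top is centred near (217,193) in the left crop. Allowing for the visible front face, that is about (0.498, 0.056) with the arm square to the pump. From there to the starting position is 51 mm, so the arm began on the second tooth. The next move goes over it.

Call:
{"fn": "drive_tool", "kwargs": {
  "deltas": [
    [[-6.9,0,0],[0,0,0],4.4],
    [[-6.9,0,0],[0,0,0],4.4],
    [[-6.9,0,0],[0,0,0],4.4],
    [[-6.9,0,0],[0,0,0],4.4],
    [[-6.9,0,0],[0,0,0],4.4],
    [[-6.9,0,0],[0,0,0],4.4],
    [[0,0,0],[0,0,0],4.4]
  ]
}}

```text
clock: 7.13
tool_pos: [0.4837, 0.2533, 0.2354]
eef_rot: [-0.544, -0.451, 0.546, -0.45]
contact_force: [-1.0, 0.1, 0.2]
opening: 0.498
```

```bash
python3 - <<'E'
from h import *
to((.498,.056,.16),-11)
E
```

```text
clock 7.13 tcp [0.4837 0.2533 0.2354] jaw yaw -10.85 x axis [-0.004 -0.001 -1.   ] F [-1.   0.1  0.2] open 4.39 q7 -0.55
 turn [0.15 0.11 0.22] shift [ 7.55  5.15 19.09] shift in target axes [ 7.54  5.17 19.09]
 turn [-1.7985e+02 -3.4000e-01  1.6000e-01] shift [ 7.55  5.15 19.09] shift in target axes [  7.54  -5.17 -19.09]
```

Call:
{"fn": "drive_tool", "kwargs": {
  "deltas": [
    [[0,0,0],[0,0.9,3.18],4.4],
    [[0,0,0],[0,0.9,3.18],4.4],
    [[0,0,0],[0,0.9,3.18],4.4],
    [[0,0,0],[0,0.9,3.18],4.4],
    [[0,0,0],[0,0.9,3.18],4.4],
    [[0,0,0],[0,0.65,3.18],4.4],
    [[0,0,0],[2.5,0,0],4.4],
    [[0,0,0],[3,0,0],4.4],
    [[0,0,0],[2,0,0],4.4],
    [[0,0,0],[0,0,0],4.4]
  ]
}}

```text
clock: 7.97
tool_pos: [0.4957, 0.0562, 0.1581]
eef_rot: [-0.544, -0.45, 0.549, -0.447]
contact_force: [-0.6, -0.0, 0.4]
opening: 0.501
```

```bash
python3 - <<'E'
from h import *
from plant import r
to((.498,.056,.109),-11)
ims=[]
for n in("top","scene"):
    s=r.snapshot(n);pickle.dump(s,open(n+"3.pkl","wb"))
    c=s["color"][:,:,::-1]; c=c[170:310,140:290] if n=="top" else c[160:310,220:400]
    ims.append(cv2.resize(c,(400,373),interpolation=cv2.INTER_CUBIC))
cv2.imwrite("pics/3.png",np.hstack(ims))
E
```

```text
clock 7.97 tcp [0.4957 0.0562 0.1581] jaw yaw -11.23 x axis [-0.009 -0.001 -1.   ] F [-0.6 -0.   0.4] open 4.42 q7 -0.18
 turn [-0.23  0.17  0.52] shift [ 4.9   0.28 -0.04] shift in target axes [ 4.91  0.23 -0.02]
 turn [179.77   0.81  -0.27] shift [ 4.9   0.28 -0.04] shift in target axes [ 4.91 -0.23  0.02]
```

View pics/3.png

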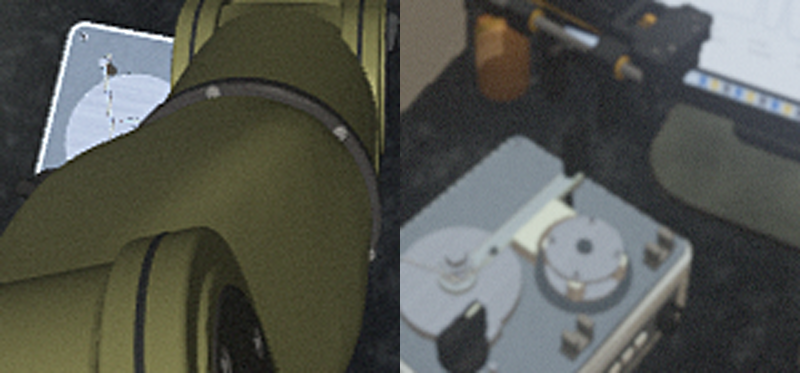

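The top view is blocked by the arm. The scene view shows the gripper over the paddle at (575,150), with the bottle (500,60) and the monitor clear. I'll descend.

Call:
{"fn": "drive_tool", "kwargs": {
  "deltas": [
    [[0,0,0],[1.5,0.1,0],5],
    [[0,0,0],[2,0,0],5],
    [[0,0,0],[1.3,0,0],5],
    [[0,0,0],[0,0,0],5],
    [[0,0,0],[0,0,0],5]
  ]
}}

```text
clock: 8.48
tool_pos: [0.5003, 0.0567, 0.1149]
eef_rot: [0.546, 0.449, -0.546, 0.45]
contact_force: [-0.0, -1.0, 0.9]
opening: 0.566
```

```bash
python3 - <<'E'
from h import *
to((.498,.056,.109),-11)
E
```

```text
clock 8.48 tcp [0.5003 0.0567 0.1149] jaw yaw -11.07 x axis [ 0.  0. -1.] F [-0.  -1.   0.9] open 4.99 q7 -0.17
 turn [-0.07 -0.01 -0.02] shift [ 0.59 -0.21  0.11] shift in target axes [ 0.59 -0.21  0.11]
 turn [ 1.7993e+02 -4.0000e-02  1.0000e-02] shift [ 0.59 -0.21  0.11] shift in target axes [ 0.59  0.21 -0.11]
```

Call:
{"fn": "drive_tool", "kwargs": {
  "deltas": [
    [[0,0,0],[0.5,-0.15,0],5],
    [[0,0,0],[0,0,0],5],
    [[0,0,0],[0,0,0],0.5],
    [[0,0,0],[0,0,0],0.5],
    [[0,0,0],[0,0,0],0.5],
    [[0,0,0],[0,0,0],0.5],
    [[0,0,0],[0,0,0],0.5],
    [[0,0,0],[0,0,0],0.5],
    [[0,0,0],[0,0,0],0.5]
  ],
  "force": 12
}}

```text
clock: 9.23
tool_pos: [0.4992, 0.0567, 0.1093]
eef_rot: [0.546, 0.449, -0.545, 0.45]
contact_force: [1.9, 0.1, -0.3]
opening: 0.135
```

```bash
python3 - <<'E'
from h import *
from plant import r
to((.498,.056,.109),-11);print(r.get_state()["moment"].round(3))
E
```

```text
clock 9.23 tcp [0.4992 0.0567 0.1093] jaw yaw -11.03 x axis [ 0.001 -0.    -1.   ] F [ 1.9  0.1 -0.3] open 1.18 q7 -0.16
 turn [-0.03 -0.01 -0.08] shift [ 0.03 -0.1   0.09] shift in target axes [ 0.03 -0.1   0.09]
 turn [ 1.7997e+02 -1.2000e-01  2.0000e-02] shift [ 0.03 -0.1   0.09] shift in target axes [ 0.03  0.1  -0.09]
[-0.131 -0.141 -0.013]
```

The grip is good: opening 11.8 mm on the 12 mm paddle, with the arm at home and the TCP at (0.4992, 0.0567). I'll push back along the arc.

Call:
{"fn": "drive_tool", "kwargs": {
  "deltas": [
    [[0,0,0],[0,0,0],0.5],
    [[-1.15,0,0],[0,0.29,0],0.5],
    [[-1.15,0,0],[0,0.29,0],0.5],
    [[-1.15,0,0],[0,0.29,0],0.5],
    [[-1.15,0,0],[0,0.29,0],0.5],
    [[-1.15,0,0],[0,0.29,0],0.5],
    [[-1.15,0,0],[0,0.29,0],0.5],
    [[-1.15,0,0],[0,0.29,0],0.5],
    [[0,0,0],[0,0,0],0.5],
    [[0,0,0],[0,0,0],0.5]
  ],
  "force": 25
}}

```text
clock: 10.07
tool_pos: [0.5184, 0.0542, 0.1092]
eef_rot: [-0.513, -0.487, 0.513, -0.487]
contact_force: [-3.2, 0.8, 4.7]
opening: 0.135
```

Call:
{"fn": "drive_tool", "kwargs": {
  "deltas": [
    [[-1.15,0,0],[0,0.29,0],0.5],
    [[0,0,0],[0,0,0],0.5]
  ]
}}

```text
clock: 10.23
tool_pos: [0.5217, 0.0541, 0.1092]
eef_rot: [0.508, 0.492, -0.508, 0.492]
contact_force: [-3.4, 0.8, 4.7]
opening: 0.135
```

Call:
{"fn": "drive_tool", "kwargs": {
  "deltas": [
    [[-1.15,0,0],[0,0.29,0],0.5],
    [[0,0,0],[0,0,0],0.5]
  ]
}}

```text
clock: 10.4
tool_pos: [0.5247, 0.054, 0.1092]
eef_rot: [0.503, 0.497, -0.503, 0.497]
contact_force: [-3.4, 1.2, 3.7]
opening: 0.135
```

Call:
{"fn": "drive_tool", "kwargs": {
  "deltas": [
    [[-1.15,0,0],[0,0.29,0],0.5],
    [[0,0,0],[0,0,0],0.5]
  ]
}}

```text
clock: 10.57
tool_pos: [0.5276, 0.054, 0.1092]
eef_rot: [0.498, 0.502, -0.498, 0.502]
contact_force: [-3.7, 1.4, 4.5]
opening: 0.137
```

Call:
{"fn": "drive_tool", "kwargs": {
  "deltas": [
    [[-1.15,0,0],[0,0.29,0],0.5],
    [[0,0,0],[0,0,0],0.5]
  ]
}}

```text
clock: 10.73
tool_pos: [0.5304, 0.054, 0.1092]
eef_rot: [0.493, 0.507, -0.493, 0.507]
contact_force: [-3.6, 1.8, 4.7]
opening: 0.13
```

Call:
{"fn": "drive_tool", "kwargs": {
  "deltas": [
    [[-1.15,0,0],[0,0.29,0],0.5],
    [[0,0,0],[0,0,0],0.5],
    [[0,0,0],[0,0,0],0.5]
  ]
}}

```text
clock: 10.98
tool_pos: [0.5329, 0.0541, 0.1092]
eef_rot: [0.488, 0.512, -0.488, 0.512]
contact_force: [-2.5, 1.6, 5.4]
opening: 0.133
```

```bash
python3 - <<'E'
from h import *
from plant import r
s=r.get_state();to((.54,.056,.109),-11);print(s["moment"].round(3))
h=np.array([.4992,.0567]);c=np.linalg.norm(s["tool_pos"][:2]-h);print("chord",c,"angle",2*np.arcsin(c/2/.145))
E
```

```text
clock 10.98 tcp [0.5329 0.0541 0.1092] jaw yaw 2.76 x axis [-0.  0. -1.] F [-2.5  1.6  5.4] open 1.17 q7 -0.02
 turn [ 1.376e+01 -1.000e-02  2.000e-02] shift [ 0.02  0.72 -0.16] shift in target axes [ 0.02  0.66 -0.32]
 turn [-1.6624e+02 -3.0000e-02 -2.0000e-02] shift [ 0.02  0.72 -0.16] shift in target axes [ 0.02 -0.66  0.32]
[ 0.378  0.812 -0.198]
chord 0.03380599093132935 angle 0.23367605913059308
```

Call:
{"fn": "drive_tool", "kwargs": {
  "deltas": [
    [[-1.15,0,0],[0,0.29,0],0.5],
    [[-0.9,0,0],[0,0.29,0],0.5],
    [[0,0,0],[0,0,0],0.5],
    [[0,0,0],[0,0,0],0.5],
    [[0,0,0],[0,0,0],0.5],
    [[0,0,0],[0,0,0],0.5]
  ]
}}

```text
clock: 11.48
tool_pos: [0.5381, 0.0544, 0.1092]
eef_rot: [0.478, 0.521, -0.479, 0.52]
contact_force: [-4.1, 2.5, 5.3]
opening: 0.136
```

```bash
python3 - <<'E'
from h import *
from plant import r
s=r.get_state();to((.54,.056,.109),-11);print(s["moment"].round(3))
h=np.array([.4992,.0567]);c=np.linalg.norm(s["tool_pos"][:2]-h);print("chord",c,"angle",2*np.arcsin(c/2/.145))
s=r.snapshot("scene");pickle.dump(s,open("scene4.pkl","wb"))
c=s["color"][190:315,180:330,::-1];cv2.imwrite("pics/4.png",cv2.resize(c,(720,600),interpolation=cv2.INTER_CUBIC))
E
```

```text
clock 11.48 tcp [0.5381 0.0544 0.1092] jaw yaw 4.81 x axis [-0.001  0.    -1.   ] F [-4.1  2.5  5.3] open 1.2 q7 0.0
 turn [15.81 -0.    0.08] shift [ 0.02  0.2  -0.15] shift in target axes [ 0.02  0.15 -0.19]
 turn [-1.6419e+02 -1.1000e-01 -0.0000e+00] shift [ 0.02  0.2  -0.15] shift in target axes [ 0.02 -0.15  0.19]
[ 0.371  0.968 -0.197]
chord 0.039016617100590824 angle 0.2698985734196523
```

View pics/4.png

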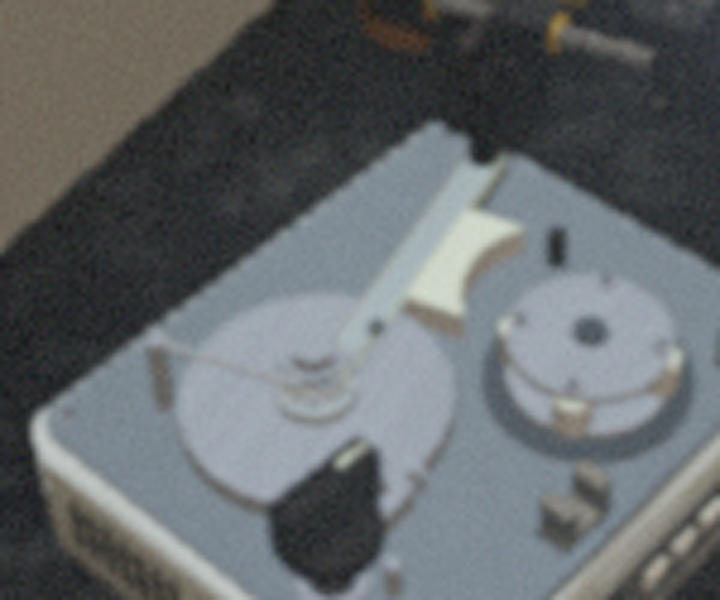

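The arm is pushed back from the rotor, with its end at (485,160). The knob bar is at rest, and the fingers still hold the paddle at about 0.27 rad. The force is steady and nothing else has been touched, so I'll hand in.

```bash
python3 -c "
from plant import r
print(r.finish_job())"
```

```text
the job is handed in; nothing more can be done
None
```

The job is handed in. The arm is held a little past the first click and short of the second, with the fingers still gripping the paddle.

- **Knob:** I turned it clockwise about 41° until the moment jumped to 0.48 N m at the stop, then opened the fingers. The next pictures showed the arm fully in against the rotor and the knob turned back to rest.
- **Arm:** I gripped the paddle at home and pushed it back along its arc. The last readings were 39 mm from home, which is about 0.270 rad by position and 0.276 rad by jaw turn. The clicks are at 0.185 and 0.375 rad.
- **Hold:** The opening is 12 mm on the 12 mm paddle. I had set the grip to 25 N.
- **Time and bystanders:** It took about 11.5 s. The arm and fingers never came near the beaker or the bottle.

**Weaker checks:**
- **Click:** I did not feel it as a clear force step. It is inferred from the travel past 0.185 rad, a brief dip in the force, and the knob seen at rest.
- **Push force:** It read 4–5 N, where about 5.5 N was expected. I put that down to the sensor offset.
- **Top view:** The robot arm blocked it at the end, so the last picture is from the scene camera only.

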